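# Click the workout timer's dial round and start it

## Robot

A 6-joint arm with a two-finger parallel gripper is mounted at the origin on the work surface. World frame = base frame: x ahead of the robot, y to its left, z up, the work surface at z = 0. Lengths are in mm, angles in degrees, forces in N, time in s.
With the tool pointing down it reaches from about 350 to 850 mm from the base axis. Payload 8.1 kg.
Tool frame: the origin (TCP) lies at the very end of the fingers, on their centre line; the grasp point (between the pads) lies 19 mm behind it; z points along the fingers, y is the line along which they close (so a half turn about z gives the same grasp; the last joint's range is limited). The gripper opens to 85 mm and grips with 20 to 120 N. Pads are 22 mm wide; open, the fingers measure 114 mm over their backs; the gripper's body (76 mm by 85 mm) begins 54 mm behind the grasp point. The pads swing forward as they close: fully open they stand 13 mm farther back than shut.
Start: joints at [-74.393, 7.471, 85.268, -0, 87.261, -4.893], TCP at [210.149, -561.999, 231.292] pointing down, gripper open.
Joint ranges: [-169.43, 169.43], [-51.17, 129.36], [1.28, 143.12], [-76.62, 256.62], [0, 156.53], [-152.29, 152.29]. Speed limits (degrees/s): [136.94, 136.94, 159.86, 180, 180, 180].

## Interface

Orientations are given as [roll, pitch, yaw] about the fixed x, y, z axes, in that order (R = Rz(yaw) Ry(pitch) Rx(roll)).
In Python, from bench import * gives the robot as it stands.
- The arm moves only by the tool play_rows, never from a script. Its argument "increments" is a list of rows, each a list of 3 entries, a list of its own where there are three numbers: the gripper's target within -1 to 1 (fully open at 1, half-way at 0, shut at -1), then the shift along the tool's x, y, z in mm, then the turn about the tool's z in rad. A call has 1 to 12 rows; each row shifts and turns the commanded pose from where the row before left it, along the tool's axes as they then stand; what a row does not reach is not made up. A row lasts 1/12 s, in which the tool goes at most 41.7 mm and 7.16 degrees, less where a joint would pass 70% of its speed; a pose out of reach is approached as far as the arm can. A call is refused whole if a number of a shift passes 41.7 or a number of a turn 0.125, either way. A call with a gripper value outside its range is refused whole. The fingers move at their own pace and stop on an object; "force" is the grip in N (left out, the last holds). Time passes only in rows, so rows that do not move let the fingers close. It gives the time, the measured TCP pose, the force, the opening and the grip force at its end, in the units of the state.
- sense(): the state, without advancing time (a new reading comes with each control period).
- snapshot(name): name is "scene" or "side" or "wrist"; returns a dict with "color" (480x640x3 uint8, red, green, blue), "intrinsics" (3x3 intrinsics, pixels), "world_from_camera" (4x4, takes a point from camera to world coordinates). Camera axes: x right, y down, z forward; pixel columns grow to the right and rows downward; lengths in mm; the calibration is good to about 2 mm. The wrist camera is an equidistant fisheye: a pixel r from the principal point sees the ray r / f radians off the axis. A picture is of the moment at which its call begins. There is no depth.
- hand_in(): hands the job in; it is judged then, once.
Trained networks look in a picture, given as the dict that the camera call returned (one of the last four; its "shot" number tells which), for a name from the list of things; names that differ only in an ending like _2 or _b are one class to them, and where a whole thing is asked for, a point or a joint stands for the part that bears it (a point fixed in the world has none). Each returns a list of dicts, best first, with "p" (0 to 1); they miss things now and then, are a little off and sometimes report something else, mostly with a low value. They report only what shows in the picture. A call takes as long as a camera call.
- find_in(query, picture): "xyz" ([x, y, z] in mm, in the coordinates of the camera as it stood for that picture, good to about 4 mm: the middle of the surface that is visible of it).
- regions_of(query, picture): "mask" (480x640 bool, what is visible of it).
- pinpoint(query, picture): "xyz" ([x, y, z] in mm, in the coordinates of the camera as it stood for that picture, good to about 4 mm: a listed point, or the origin of a listed thing).
The state is a dict: "time": time; "joint_pos": joint angles; "qd": joint speeds; "joint_efforts": joint torques, N m; "tool_pos": TCP position; "tcp_rot": TCP orientation; "ft_force": force on the tool from outside, world axes, zero at the start; "wrist_torque": the same for the moment, N m; "finger_gap": finger opening in mm; "grip_force": force on a finger pad.
Only numpy, scipy, OpenCV 4.12 (cv2) and the standard library are available. Lean on these libraries where they do the work, as an engineer would, in place of code of your own. Each camera call takes 0.05 s, during which the arm holds its last target. There are 200 camera calls.

## Task

Set the workout timer: with a fingertip rubbing its knurled dial, turn the dial clockwise (seen from above) until its line clicks in at the long mark, without going past it. Then press the round start button all the way down and let it come back up. Do not lift the timer or push it out of place, and leave the plate, ring, block and dumbbell where they are.

Things in the scene. Friction and masses are not known exactly. Their poses are not given: they have to be found in the camera images.
- timer: Workout timer: grey console lying loose, 150 (x) x 220 (y) x 40 mm high, 1.6 kg. Origin: centre of its underside; z up. In its frame the dial's axis is at x 0, y +35 mm, the start button's at x -52, y -78. Flat white marks are printed round the dial every 30 degrees: one long broad one (18 mm) on the +x side of the dial, the others short (5 mm). A flat dark window lies on top at the -y end. Its yaw varies by 0.6 rad either way.
- dial_top (a point): Centre of the dial's flat top, 65 mm above the cabinet top; fixed to the console, does not turn. The dial: aluminium disc, 104 mm across, 24 mm high, knurled rim, too wide to span; a flat black 26 mm line runs radially on its top. A fingertip pressed with 6 to 12 N on the top near the edge and led in an arc drives it by friction (0.05 N m over a click). It does not sink when pressed.
- dial (a joint): Angle of the dial in rad, growing clockwise seen from above; 0 when its line points at the long mark. It clicks in every 30 degrees (0.524 rad): let go, it draws itself into the nearest click. It starts one or two clicks before the long mark (about -0.52 or -1.05). It can be turned from -1.75 to 1.75.
- start_top (a point): Centre of the flat top of the start button: a white round push button, 30 mm in diameter, its top 54 mm above the cabinet top and 14 mm above the console; it moves straight down.
- start (a joint): How far the start button is pressed, in m: 0 up, 0.006 fully down. A spring brings it back; fully down takes about 4.5 N.
- plate: Bystander: steel fractional weight plate, a disc 110 mm in diameter and 12 mm thick, lying flat. Origin: centre of its underside.
- grip_ring: Bystander: silicone grip ring, 72 mm outside, 42 mm inside, 22 mm high, lying flat. Origin: centre of its underside.
- yoga_block: Bystander: wooden yoga block, 225 (x) x 115 (y) x 75 mm high. Origin: centre of its underside.
- dumbbell: Bystander: small aluminium dumbbell, 164 mm long (x) with square heads 52 mm high. Origin: centre of its underside.

How it is judged (in metres and radians):
On the way, in this order (a step that is already met when the one before it is completed fails the run):
1. the dial has been turned into the click at the long mark (value of joint dial between -0.09 and 0.09 rad), for 0.3 s.
2. the start button is pressed all the way down (all of step 1 and value of joint start above 0.0048 m), for 0.05 s.
At the end, for the whole second after the job is handed in: The dial stands in the click at the long mark (within 0.09 rad), the start button has been pressed all the way down afterwards and is up again, the timer stands flat within 20 mm of where it was, and the plate, ring, block and dumbbell lie within 20 mm of where they were (all of step 1 and value of joint start below 0.001 m and distance of each of timer, plate, grip_ring, yoga_block, dumbbell from where it was at the start of the episode below 0.02 m and angle between timer's own z axis and vertical below 0.03 rad and linear speed of timer below 0.01 m/s); the robot touches nothing.
It fails at once if the dial was turned past the long mark (by more than half a click) (value of joint dial above 0.3 rad).
It fails at once if the start button was pressed down before the dial was at the long mark (value of joint start above 0.0048 m and value of joint dial below -0.3 rad).
It fails at once if the timer was lifted or tipped (height (world z) of timer above 0.012 m or angle between timer's own z axis and vertical above 0.12 rad).
It fails at once if the timer was pushed out of place (distance of timer from where it was at the start of the episode above 0.03 m).
It fails at once if the plate, ring, block or dumbbell was lifted or moved (distance of any of plate, grip_ring, yoga_block, dumbbell from where it was at the start of the episode above 0.03 m).
It also fails if it takes over 48 s, if anything falls off the work surface, if the arm or the gripper's body presses on something with over 40 N, if the wrist force passes 120 N, or if a joint passes its speed limit or range.

## Working session

There is one attempt and no reset: what is moved stays moved. The work goes in short steps, Python scripts to look and compute and a tool call to move; the robot and the scene stay as the last step left them, time stands still between calls to the robot, and variables do not carry over. Pictures are saved under pics/ and viewed, at most 10 in all, crops included, and the job is handed in when it is done.

Besides the shell and the picture viewer there is one more tool, called as name([rows], argument=value, ...), one row to a line, values as JSON. play_rows: Moves the arm, as the interface text tells. Its arguments: {"type":"object","properties":{"increments":{"type":"array","items":{"type":"array"}},"force":{"type":"number"}},"required":["increments"]}

```bash
mkdir -p pics
cat > h.py <<'E'
from bench import *
import numpy as np, cv2
def w(p,xyz): 
    T=np.array(p["world_from_camera"]); return (T[:3,:3]@np.array(xyz)+T[:3,3])
def save(p,n): cv2.imwrite(f"pics/{n}.png",p["color"][:,:,::-1])
E
python3 - <<'E'
from h import *
s=sense();print({k:np.round(v,3).tolist() for k,v in s.items()})
for c in ("scene","side","wrist"):
    p=snapshot(c); save(p,c+"0")
    print(c,np.round(p["intrinsics"],1).tolist(),np.round(p["world_from_camera"],3).tolist())
    for q in ("timer","dial_top","start_top","plate","grip_ring","yoga_block","dumbbell"):
        print(q,[(round(r["p"],2),np.round(w(p,r["xyz"])).tolist()) for r in pinpoint(q,p)[:2]])
E
```

```text
{'time': 0.0, 'joint_pos': [-74.394, 7.514, 85.33, 0.002, 87.261, -4.894], 'qd': [-0.078, 0.04, 0.024, 0.092, -0.038, 0.013], 'joint_efforts': [-0.002, -56.939, -50.056, -0.0, 0.015, -0.0], 'tool_pos': [209.996, -561.47, 230.248], 'tcp_rot': [-179.896, -0.011, 20.5], 'ft_force': [-0.695, -0.214, -0.759], 'wrist_torque': [-0.016, 0.009, 0.012], 'grip_force': 0.0, 'finger_gap': 85.241}
scene [[522.0, 0.0, 312.1], [0.0, 522.0, 251.8], [0.0, 0.0, 1.0]] [[0.745, 0.4, -0.534, 1216.637], [0.667, -0.425, 0.612, -610.37], [0.018, -0.812, -0.583, 738.36], [0.0, 0.0, 0.0, 1.0]]
timer [(0.66, [566.0, -14.0, 2.0])]
dial_top []
start_top [(0.53, [550.0, -104.0, 54.0])]
plate [(0.79, [636.0, -214.0, 3.0])]
grip_ring [(0.75, [659.0, 169.0, -0.0]), (0.16, [634.0, -215.0, 1.0])]
yoga_block [(0.64, [441.0, 198.0, 3.0])]
dumbbell [(0.72, [720.0, -39.0, 0.0])]
side [[516.0, 0.0, 322.2], [0.0, 516.0, 242.3], [0.0, 0.0, 1.0]] [[0.818, -0.44, 0.371, 302.419], [-0.576, -0.607, 0.548, -405.265], [-0.016, -0.662, -0.75, 737.902], [0.0, 0.0, 0.0, 1.0]]
timer [(0.91, [565.0, -16.0, 3.0])]
dial_top [(0.93, [548.0, 15.0, 65.0])]
start_top [(0.78, [554.0, -110.0, 50.0])]
plate [(0.65, [635.0, -218.0, -1.0])]
grip_ring [(0.82, [664.0, 162.0, -0.0])]
yoga_block [(0.71, [442.0, 194.0, 0.0])]
dumbbell [(0.56, [715.0, -41.0, 0.0])]
wrist [[371.6, 0.0, 319.3], [0.0, 371.6, 240.0], [0.0, 0.0, 1.0]] [[0.351, -0.887, -0.3, 288.14], [-0.937, -0.332, -0.112, -532.723], [-0.0, 0.32, -0.947, 374.755], [0.0, 0.0, 0.0, 1.0]]
timer []
dial_top []
start_top []
plate []
grip_ring []
yoga_block []
dumbbell []
```

View pics/scene0.png

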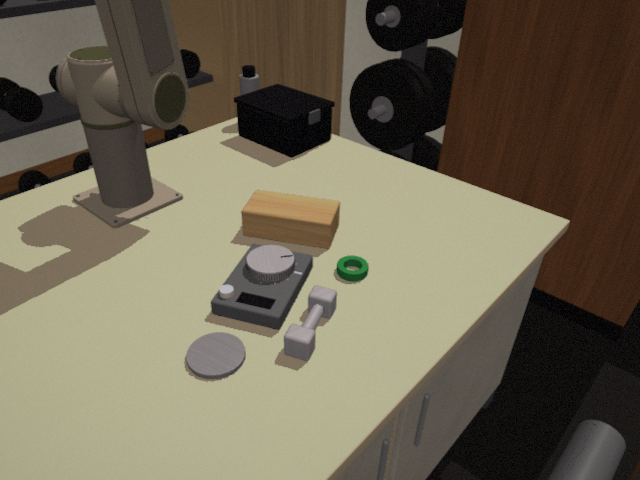

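View pics/wrist0.png

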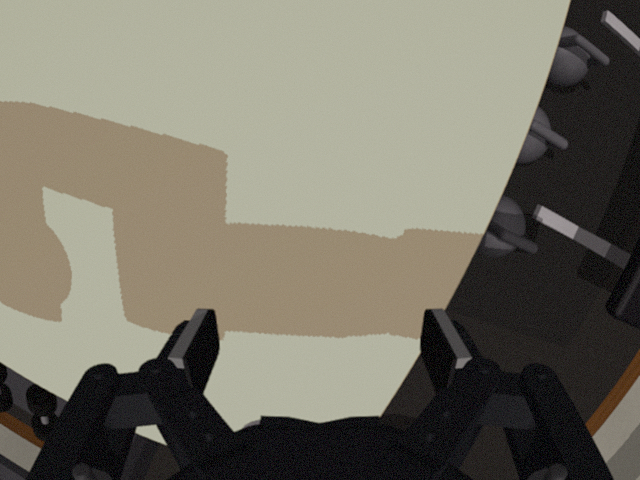

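The scene view shows the console at about (265,285). The dial is at (270,262), with its line near (287,256), and the long mark is near (297,273). The button is at (227,292). The wrist view shows only the bare table. Next I'll rectify the dial plane from above to measure the yaw and the line angle.

```bash
cat >> h.py <<'E'
def topdown(p,z,cx=555,cy=-30,half=140,s=2):
    # image: right = +x world, up = +y world
    n=int(2*half*s); K=np.array(p["intrinsics"]);T=np.linalg.inv(np.array(p["world_from_camera"]))
    A=np.array([[1/s,0,cx-half],[0,-1/s,cy+half],[0,0,z],[0,0,1]])
    H=K@T[:3]@A
    return cv2.warpPerspective(p["color"],H,(n,n),flags=cv2.INTER_CUBIC|cv2.WARP_INVERSE_MAP)
E
python3 - <<'E'
from h import *
ims=[]
a=snapshot("side");b=snapshot("scene")
big=np.hstack([topdown(a,65,555,0,90,2.2),topdown(b,65,555,0,90,2.2)])
low=np.hstack([topdown(a,40,560,-15,140,1.414),topdown(b,40,560,-15,140,1.414)])
low=cv2.resize(low,(792,396))
cv2.imwrite("pics/td1.png",big[:,:,::-1]); cv2.imwrite("pics/td2.png",low[:,:,::-1])
for p in (a,b):
  for q in("timer","dial_top","start_top"): print(q,[(round(r["p"],2),np.round(w(p,r["xyz"]),1).tolist()) for r in pinpoint(q,p)[:1]])
E
```

```text
timer [(0.69, [561.1, -16.2, 4.8])]
dial_top [(0.86, [550.8, 13.3, 67.4])]
start_top [(0.53, [552.3, -106.4, 51.6])]
timer [(0.65, [566.9, -14.3, 1.2])]
dial_top [(0.75, [548.3, 20.0, 65.4])]
start_top []
```

View pics/td1.png

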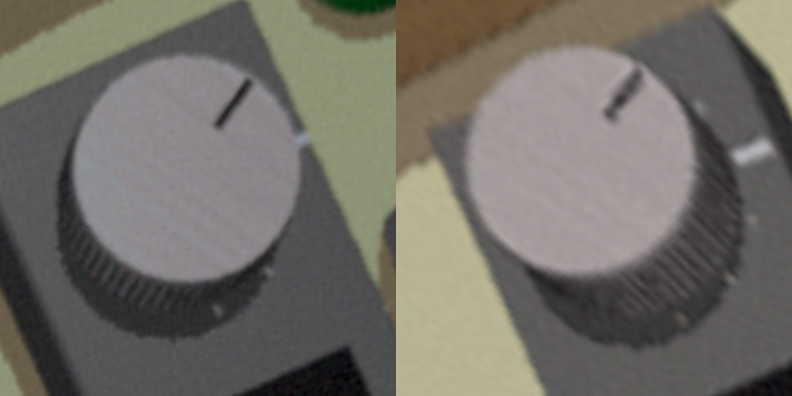

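View pics/td2.png

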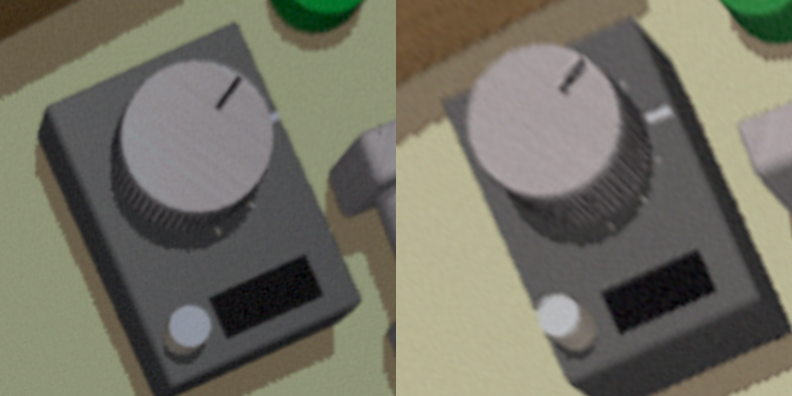

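The dial centre is at about (550,15). The console yaw is about 23.7° and the line points at about 55°, so the dial is one click (30°) before the mark. The button is at about (548.4,-109.8). I'll move above the -y side of the dial with the gripper shut.

play_rows([
  [-1,[26,-19.2,0],0],
  [-1,[26,-19.2,0],0],
  [-1,[26,-19.2,0],0],
  [-1,[26,-19.2,0],0],
  [-1,[26,-19.2,0],0],
  [-1,[26,-19.2,0],0],
  [-1,[26,-19.2,0],0],
  [-1,[26,-19.2,0],0],
  [-1,[26,-19.2,0],0],
  [-1,[26,-19.2,0],0],
], force=40)

```text
time: 2.43
tool_pos: [387.1, -289.7, 231.5]
tcp_rot: [180.0, -0.0, 20.5]
ft_force: [0.6, -0.8, 0.0]
finger_gap: 0.4
grip_force: 0.0
```

play_rows([
  [-1,[26,-19.2,0],0],
  [-1,[26,-19.2,0],0],
  [-1,[26,-19.2,0],0],
  [-1,[26,-19.2,0],0],
  [-1,[26,-19.2,0],0],
  [-1,[26,-19.2,0],0],
  [-1,[26,-19.2,0],0],
  [-1,[26,-19.2,0],0],
  [-1,[26,-19.2,0],0],
  [-1,[26,-19.2,0],0],
  [-1,[0,0,0],0],
  [-1,[0,0,0],0],
])

```text
time: 3.43
tool_pos: [563.1, -18.6, 231.0]
tcp_rot: [-180.0, 0.0, 20.7]
ft_force: [-1.0, -0.1, -0.7]
finger_gap: -0.3
grip_force: 0.0
```

Run:
```python
from h import *
s=sense();print({k:np.round(s[k],2).tolist() for k in("time","tool_pos","tcp_rot","ft_force","finger_gap")})
p=snapshot("wrist");save(p,"w1")
for q in("dial_top","start_top","timer"): print(q,[(round(r["p"],2),np.round(w(p,r["xyz"]),1).tolist()) for r in pinpoint(q,p)[:1]])
```

```text
{'time': 3.43, 'tool_pos': [563.15, -18.65, 231.01], 'tcp_rot': [-179.99, 0.03, 20.67], 'ft_force': [-0.97, -0.13, -0.69], 'finger_gap': -0.33}
dial_top [(0.98, [549.7, 14.0, 66.4])]
start_top [(0.78, [547.9, -108.2, 54.6])]
timer [(0.97, [567.3, -12.5, 2.5])]
```

View pics/w1.png

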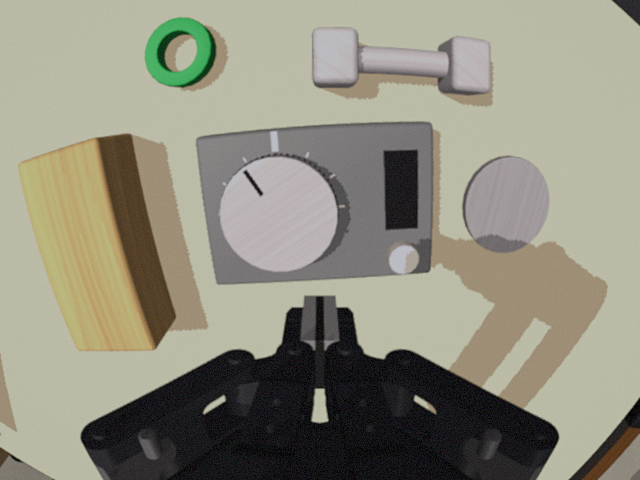

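The wrist view shows the dial at (280,213) with its line one click counter-clockwise of the long mark at (274,142), and the button at (404,258). This matches the measurements, so I'll go down.

play_rows([
  [-1,[0,2,15],0],
  [-1,[0,0,20],0],
  [-1,[0,0,20],0],
  [-1,[0,0,20],0],
  [-1,[0,0,20],0],
  [-1,[0,0,20],0],
  [-1,[0,0,15],0],
  [-1,[0,0,15],0],
  [-1,[0,0,10],0],
  [-1,[0,0,3],0],
  [-1,[0,0,0],0],
  [-1,[0,0,0],0],
])

```text
time: 4.63
tool_pos: [563.8, -22.5, 74.1]
tcp_rot: [180.0, -0.0, 20.5]
ft_force: [1.1, -0.4, -0.2]
finger_gap: -0.2
grip_force: 0.0
```

play_rows([
  [-1,[0,0,1],0],
  [-1,[0,0,1],0],
  [-1,[0,0,1],0],
  [-1,[0,0,0],0],
  [-1,[0,0,0],0],
])

```text
time: 5.05
tool_pos: [563.5, -22.0, 70.5]
tcp_rot: [180.0, -0.0, 20.5]
ft_force: [0.3, -0.1, 1.0]
finger_gap: 0.2
grip_force: 0.0
```

play_rows([
  [-1,[0,0,1],0],
  [-1,[0,0,1],0],
  [-1,[0,0,1],0],
  [-1,[0,0,1],0],
  [-1,[0,0,0],0],
  [-1,[0,0,0],0],
])

```text
time: 5.55
tool_pos: [563.3, -22.1, 66.1]
tcp_rot: [-180.0, 0.0, 20.5]
ft_force: [0.1, 0.5, -0.4]
finger_gap: -0.0
grip_force: 0.0
```

play_rows([
  [-1,[0,0,0.5],0],
  [-1,[0,0,0.5],0],
  [-1,[0,0,0],0],
  [-1,[0,0,0],0],
])

```text
time: 5.88
tool_pos: [563.4, -22.1, 65.3]
tcp_rot: [-180.0, 0.0, 20.5]
ft_force: [0.5, -0.6, -0.7]
finger_gap: -0.4
grip_force: 0.0
```

play_rows([
  [-1,[0,0,0.5],0],
  [-1,[0,0,0.5],0],
  [-1,[0,0,0],0],
  [-1,[0,0,0],0],
])

```text
time: 6.22
tool_pos: [564.0, -22.0, 65.1]
tcp_rot: [180.0, -0.1, 20.5]
ft_force: [-0.2, 1.5, 5.2]
finger_gap: -0.1
grip_force: 2.7
```

play_rows([
  [-1,[0,0,0.4],0],
  [-1,[0,0,0],0],
  [-1,[0,0,0],0],
])

```text
time: 6.47
tool_pos: [564.2, -21.9, 65.0]
tcp_rot: [180.0, -0.1, 20.5]
ft_force: [-1.1, 1.7, 7.3]
finger_gap: 0.4
grip_force: 3.8
```

play_rows([
  [-1,[0,0,0.3],0],
  [-1,[-1.9,0,0],0.05],
  [-1,[-1.9,0,0],0.05],
  [-1,[-1.9,-0.1,0],0.05],
  [-1,[-1.9,0,0],0.05],
  [-1,[-1.9,-0.1,0],0.05],
  [-1,[0,0,0],0],
])

```text
time: 7.05
tool_pos: [555.3, -24.3, 65.0]
tcp_rot: [180.0, -0.2, 6.0]
ft_force: [0.4, 1.0, 7.5]
finger_gap: 0.4
grip_force: 3.5
```

Run:
```python
from h import *
s=sense();print({k:np.round(s[k],2).tolist() for k in("time","tool_pos","tcp_rot","ft_force","finger_gap")})
p=snapshot("wrist");q=snapshot("side")
d=[(round(r["p"],2),np.round(w(q,r["xyz"]),1).tolist()) for r in pinpoint("timer",q)[:1]];print(d)
cv2.imwrite("pics/w2.png",np.hstack([cv2.resize(p["color"][80:330,140:440],(475,396)),topdown(q,65,555,0,70,2.83)[:396,:320]])[:,:,::-1])
```

```text
{'time': 7.05, 'tool_pos': [555.34, -24.33, 65.0], 'tcp_rot': [179.98, -0.16, 5.99], 'ft_force': [0.4, 1.0, 7.55], 'finger_gap': 0.45}
[(0.63, [562.4, -14.2, 4.0])]
```

View pics/w2.png

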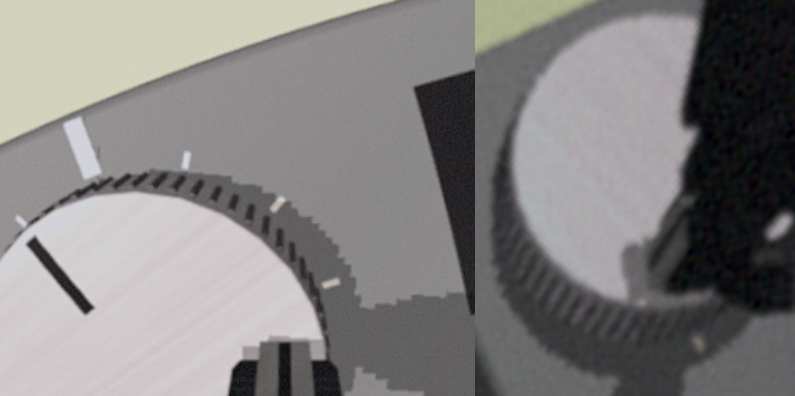

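The left half (wrist) shows the line from (33,238) to (90,312) and the long mark at (82,148). I'll work out their world angles.

```bash
cat >> h.py <<'E'
def fish(p,u,v,z):
    K=np.array(p["intrinsics"]);T=np.array(p["world_from_camera"])
    x,y=(u-K[0,2])/K[0,0],(v-K[1,2])/K[1,1];r=np.hypot(x,y)
    d=T[:3,:3]@np.array([np.sin(r)*x/r,np.sin(r)*y/r,np.cos(r)])
    return (T[:3,3]+d*(z-T[2,3])/d[2])[:2]
def fishtop(p,z,cx=550,cy=15,half=100,n=560):
    K=np.array(p["intrinsics"]);T=np.linalg.inv(np.array(p["world_from_camera"]))
    g=np.linspace(-half,half,n);X,Y=np.meshgrid(cx+g,cy-g)
    c=np.stack([X,Y,np.full_like(X,z)],-1)@T[:3,:3].T+T[:3,3]
    rho=np.hypot(c[...,0],c[...,1]);t=np.arctan2(rho,c[...,2])/rho
    return cv2.remap(p["color"],(K[0,0]*c[...,0]*t+K[0,2]).astype(np.float32),(K[1,1]*c[...,1]*t+K[1,2]).astype(np.float32),cv2.INTER_CUBIC)
E
python3 - <<'E'
from h import *
p=snapshot("wrist")
f=lambda a,b,z:fish(p,140+a/1.583,80+b/1.584,z)
for (a,b,z) in (((33,238),(90,312),65),((74,121),(91,178),40)):
    A,B=f(*a,z),f(*b,z);d=A-B;print(A,B,np.degrees(np.arctan2(d[1],d[0])),np.degrees(np.arctan2(*(A-[549.8,15])[::-1])))
E
```

```text
[587.10944783  48.13789201] [567.21604821  31.55136474] 39.820346005468984 41.61117413144676
[616.33015295  45.56133168] [599.33822168  39.43373964] 19.830203850122672 24.672186577481884
```

It has turned about 14°, as commanded, with no slip. About 16–17° is left.

play_rows([
  [-1,[-1.9,0,0],0.05],
  [-1,[-1.9,-0.1,0],0.05],
  [-1,[-1.9,0,0],0.05],
  [-1,[-1.9,-0.1,0],0.05],
  [-1,[-1.9,0,0],0.05],
  [-1,[-1,0,0],0.03],
  [-1,[0,0,0],0],
])

```text
time: 7.83
tool_pos: [544.7, -24.3, 65.0]
tcp_rot: [180.0, -0.1, -10.0]
ft_force: [-1.6, -0.5, 8.6]
finger_gap: 0.2
grip_force: 4.3
```

Run:
```python
from h import *
s=sense();print({k:np.round(s[k],2).tolist() for k in("time","tool_pos","tcp_rot","ft_force","finger_gap")})
p=snapshot("wrist")
im=fishtop(p,65)
cv2.imwrite("pics/w3.png",im[:,:,::-1])
```

```text
{'time': 7.83, 'tool_pos': [544.71, -24.34, 65.02], 'tcp_rot': [179.99, -0.13, -9.99], 'ft_force': [-1.62, -0.49, 8.58], 'finger_gap': 0.16}
```

View pics/w3.png

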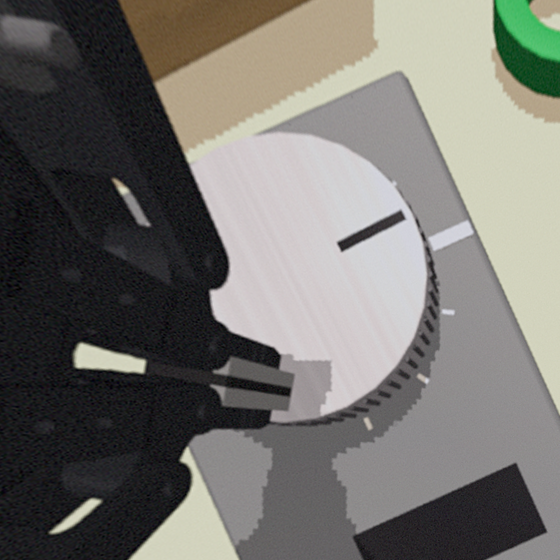

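The line now reads about 26° in world against about 24° for the mark, so it is inside the click. I'll lift, move over the button and check the dial after release.

play_rows([
  [-1,[0,0,-5],0],
  [-1,[0,0,-15],0],
  [-1,[0,0,-20],0],
  [-1,[0,0,-20],0],
  [-1,[4.5,20.8,0],0],
  [-1,[4.5,20.8,0],0],
  [-1,[4.6,20.7,0],0],
  [-1,[4.6,20.7,0],0],
  [-1,[0,0,0],0],
  [-1,[0,0,0],0],
  [-1,[0,0,0],0],
])

```text
time: 8.8
tool_pos: [547.2, -108.6, 123.4]
tcp_rot: [-180.0, 0.0, -9.9]
ft_force: [-0.7, 1.1, 0.3]
finger_gap: -0.2
grip_force: 0.0
```

Run:
```python
from h import *
s=sense();print({k:np.round(s[k],2).tolist() for k in("time","tool_pos","tcp_rot","ft_force","finger_gap")})
p=snapshot("wrist");q=snapshot("side")
for n,c in(("w",p),("s",q)):
  for k in("dial_top","start_top","timer"): print(n,k,[(round(r["p"],2),np.round(w(c,r["xyz"]),1).tolist()) for r in pinpoint(k,c)[:1]])
cv2.imwrite("pics/w4.png",np.hstack([fishtop(p,65,550,-20,100,396),topdown(q,65,550,0,70,2.83)])[:,:,::-1])
```

```text
{'time': 8.8, 'tool_pos': [547.22, -108.55, 123.36], 'tcp_rot': [-179.97, 0.04, -9.89], 'ft_force': [-0.65, 1.06, 0.34], 'finger_gap': -0.24}
w dial_top [(0.62, [547.3, 15.4, 64.6])]
w start_top [(0.84, [545.4, -105.3, 56.7])]
w timer [(0.83, [564.0, -11.6, -0.4])]
s dial_top [(0.69, [552.7, 13.7, 64.0])]
s start_top [(0.65, [553.6, -109.2, 49.9])]
s timer [(0.86, [564.1, -15.9, 3.7])]
```

View pics/w4.png

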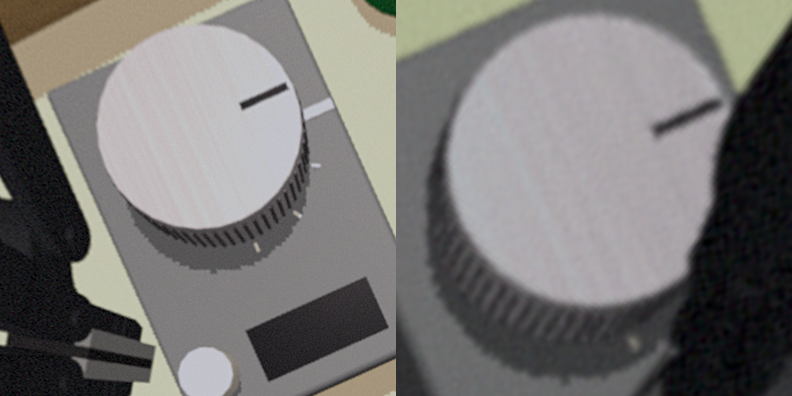

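After release the line sits on the mark: (241,106)–(287,87) is about 22–23°, aligned with the mark at (318,109). The button is below the fingertip, so I'll press it.

play_rows([
  [-1,[1,0,15],0],
  [-1,[0,0,20],0],
  [-1,[0,0,17],0],
  [-1,[0,0,10],0],
  [-1,[0,0,5],0],
  [-1,[0,0,2],0],
  [-1,[0,0,1],0],
  [-1,[0,0,1],0],
  [-1,[0,0,1],0],
  [-1,[0,0,0],0],
  [-1,[0,0,0],0],
])

```text
time: 10.12
tool_pos: [549.3, -109.3, 52.5]
tcp_rot: [180.0, -0.1, -9.9]
ft_force: [0.6, -0.7, 1.6]
finger_gap: -0.1
grip_force: 0.8
```

play_rows([
  [-1,[0,0,1],0],
  [-1,[0,0,1],0],
  [-1,[0,0,0.7],0],
  [-1,[0,0,0],0],
  [-1,[0,0,0],0],
])

```text
time: 10.53
tool_pos: [549.2, -109.3, 49.4]
tcp_rot: [180.0, -0.1, -9.9]
ft_force: [2.9, 0.0, 4.3]
finger_gap: 0.2
grip_force: 1.8
```

play_rows([
  [-1,[0,0,0.8],0],
  [-1,[0,0,0.7],0],
  [-1,[0,0,0.5],0],
  [-1,[0,0,0],0],
  [-1,[0,0,0],0],
])

```text
time: 10.95
tool_pos: [549.1, -109.3, 47.9]
tcp_rot: [180.0, -0.1, -9.9]
ft_force: [1.4, 0.1, 9.2]
finger_gap: -0.0
grip_force: 5.0
```

The button is bottomed: z is 47.9 and the force has risen well past 4.5 N. I'll lift clear.

play_rows([
  [-1,[0,0,0],0],
  [-1,[0,0,-3],0],
  [-1,[0,0,-6],0],
  [-1,[0,0,-15],0],
  [-1,[0,0,-20],0],
  [-1,[0,0,-20],0],
  [-1,[0,0,-25],0],
  [-1,[0,0,-25],0],
  [-1,[0,0,-20],0],
  [-1,[0,0,0],0],
  [-1,[0,0,0],0],
])

```text
time: 11.87
tool_pos: [548.5, -109.1, 181.8]
tcp_rot: [180.0, -0.0, -9.9]
ft_force: [-0.0, -0.7, -0.7]
finger_gap: 0.2
grip_force: 0.0
```

Run:
```python
from h import *
s=sense();print({k:np.round(s[k],2).tolist() for k in("time","tool_pos","ft_force")})
p=snapshot("wrist");q=snapshot("scene")
for n,c in(("w",p),("s",q)):
  for k in("timer","start_top","plate","grip_ring","yoga_block","dumbbell"): print(n,k,[(round(r["p"],2),np.round(w(c,r["xyz"])).tolist()) for r in pinpoint(k,c)[:1]])
cv2.imwrite("pics/w5.png",np.hstack([fishtop(p,65,550,-20,100,396),topdown(q,65,555,-20,100,1.98)])[:,:,::-1])
```

```text
{'time': 11.87, 'tool_pos': [548.53, -109.13, 181.76], 'ft_force': [-0.03, -0.75, -0.75]}
w timer [(0.83, [565.0, -10.0, 4.0])]
w start_top [(0.68, [549.0, -107.0, 57.0])]
w plate [(0.57, [637.0, -211.0, 5.0])]
w grip_ring [(0.82, [658.0, 168.0, 3.0])]
w yoga_block [(0.9, [441.0, 200.0, -2.0])]
w dumbbell [(0.67, [724.0, -38.0, 1.0])]
s timer [(0.65, [562.0, -15.0, 1.0])]
s start_top [(0.73, [551.0, -102.0, 52.0])]
s plate [(0.69, [635.0, -213.0, 4.0])]
s grip_ring [(0.59, [661.0, 170.0, 1.0])]
s yoga_block [(0.69, [440.0, 194.0, 6.0])]
s dumbbell [(0.94, [719.0, -39.0, 1.0])]
```

View pics/w5.png

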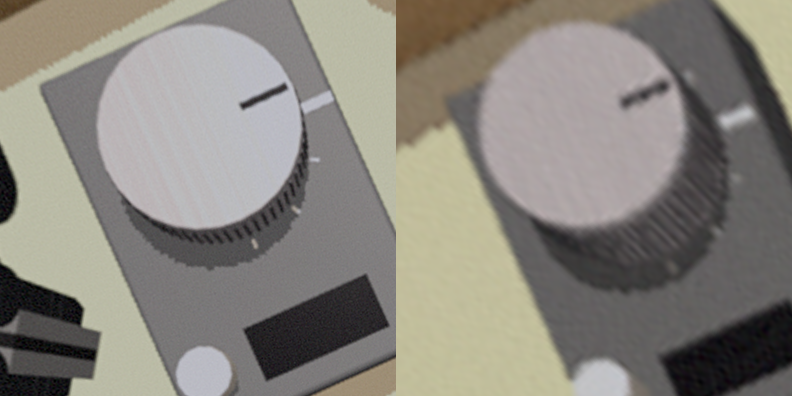

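The dial line at (241,106)–(287,87) points at the long mark at (318,102), the button at (205,372) is up, and nothing has moved out of place.

```bash
python3 -c "
from bench import *
print(hand_in())"
```

```text
the job is handed in; nothing more can be done
None
```

The job is handed in but no verdict came back: the last images show the dial line on the long mark and the button back up after a full press (47.9 mm, about 9 N), with the timer and the other objects where they were.

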